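# Clamp a plaster mould with the star wheel

### The job

Stand the plaster mould upright on the bed of the mould clamp, broad faces towards the rubber pad and the stop, and let go of it. Then turn the star wheel clockwise, pushing spoke after spoke, until the pad holds the mould firmly against the stop, but do not overtighten, or the plaster cracks. Leave the other things on the table where they are.

Things in the scene. Friction and masses are not known exactly. Their poses are not given: they have to be found in the camera images.
- mould_center (a point): Centre of the loose plaster mould: an upright block 60 mm (its x) by 45 mm (its y) by 80 mm tall (its z, up), 0.25 to 0.4 kg, with a brown seam line and a brown pour spot on top. Its 60 x 80 mm broad faces look along its y; half a turn makes no difference. It stands on the table to the left of the clamp. Grasp it from above across the 60 mm.
- mould: The same mould; its origin is the centre of its underside, 40 mm below its centre.
- clamp: The fixed mould clamp of grey metal; origin under the centre of its base, on the table, z up. Base 130 mm (x) by 400 mm (y), 20 mm thick; its flat top is the bed. From low y to high y: star wheel over a housing 70 mm high (x within 45 mm, y -175 to -65 mm), jaw with rubber pad, free bed, stop. The pad presses towards +y.
- clamp_bed (a point): Where the mould's underside goes: a point on the bed, at the clamp's x = 0, y = 100 mm, z = 20 mm. The free gap there is 71 to 89 mm long (along y) before clamping. The steel stop at its high-y end (70 mm wide, top 81 mm over the table) is adjustable and was left by hand: its face is somewhere from the clamp's y = 134 to 146 mm and is not measured.
- wheel_center (a point): Centre of the star wheel on its vertical axis, at the clamp's x = 0, y = -120 mm, z = 95 mm (mid-height of the spokes). Five level spokes, 12 mm thick rods with 18 mm balls at the ends, reach 82 mm from the axis, 72 degrees apart; hub radius 20 mm. Nothing lies under the spokes beyond the housing (top 70 mm) and base.
- bridge (a point): Mid-point of the steel bridge bar that runs along the clamp's x right over the wheel's axis: 204 mm long, 12 mm wide, from 114 to 126 mm above the table (cap to 130), on 16 mm posts 92 mm either side of the axis. The spokes pass under it, so they can be pushed from above only in the half-circle on the low-y or the high-y side of it, one spoke after another.
- wheel (a joint): Turn of the star wheel in rad, growing clockwise seen from above (tightening); starts at 0 to 0.5, ends at 5.0. At value w one spoke points along the clamp's +x turned clockwise by w, the others 72 degrees apart. Each rad drives the jaw 12 mm. It stays where it is left: turning takes 0.5 N m (8.5 N pushed 58 mm from the axis), plus 0.012 N m per newton of clamping.
- jaw: The steel jaw with the pad on its front (50 mm wide, 26 to 76 mm over the table), sliding along the clamp's y. Origin on the bed; the unpressed pad's face is 18 mm ahead (+y), at y = 57 mm when the wheel reads 0. The pad is sprung, 8 N per mm. Firm is about 20 N (10 to 32 N will do): pushing slowly 58 mm from the axis then takes about 3 to 4 N above the free push. It cracks above 40 N.
- halfmould: Bystander: a smaller plaster block, 50 x 50 x 45 mm high; origin under its centre.
- jar: Bystander: white jar, 72 mm across, 100 mm high; origin under its centre.
- mallet: Bystander: wooden mallet lying, head 70 x 110 x 70 mm, handle 165 mm; origin under the head.
- brush: Bystander: brush lying, 200 mm long.
- beaker: Bystander: blue cup, 76 mm across, 100 mm high; origin under its centre.
- rib: Bystander: flat wooden rib, 80 mm, 6 mm thick; origin under it.
- bat: Bystander: round plaster bat, 200 mm across, 18 mm high; origin under its centre.
- tablet: Bystander: tablet lying flat, 150 x 220 x 8 mm; origin under its centre.
Mind the look-alikes: they are no part of the job. What is shaped like the mould but yellow is not meant.

How it is judged:
By the outcome, as a careful person would: the job done as asked, in the order asked, and still so for the second after the job is handed in, with the robot touching nothing.
It also fails if it takes over 72 s, if anything falls off the work surface, if the arm or the gripper's body presses on something with over 40 N, if the wrist force passes 120 N, or if a joint passes its speed limit or range.

### The arm

A 7-joint arm with a two-finger parallel gripper is mounted at the origin on the work surface. World frame = base frame: x ahead of the robot, y to its left, z up, the work surface at z = 0. Lengths are in m, angles in rad, forces in N, time in s.
With the tool pointing down it reaches from about 0.4 to 0.85 m from the base axis. Payload 6.9 kg.
Tool frame: the origin (TCP) lies at the centre of the arm's flange, where the gripper is bolted on; the fingertips stand 173 mm ahead of it and the grasp point (between the pads) lies 155 mm ahead of it; z points along the fingers, y is the direction in which the jaws open and shut (so a half turn about z gives the same grasp; the last joint's range is limited). The gripper opens to 85 mm and grips with 20 to 120 N. Pads are 22 mm wide; open, the fingers measure 114 mm over their backs; the gripper's body (76 mm by 85 mm) begins 54 mm behind the grasp point. The pads swing forward as they close: fully open they stand 13 mm farther back than shut.
Start: joints at [-1.109, 0.507, -0.238, 1.5, 0.126, 1.149, -0.155], TCP at [0.218, 0.586, 0.405] pointing down, gripper open.
Joint ranges: [-3.08, 3.08], [-0.24, 2.05], [-1.43, 1.35], [0, 2.5], [-1.52, 4.66], [0.17, 1.96], [-2.89, 2.89]. Speed limits (rad/s): [2.39, 2.39, 3.14, 3.14, 3.14, 3.14, 3.14].

### API

Orientations are given as a unit quaternion [w, x, y, z].
In Python, from station import read_state, viewer, bot gives the robot as it stands.
- The arm moves only by the tool servo_tool, never from a script. Its argument "series" is a list that holds one entry, the list of rows, each a list of 6 numbers: the shift along the tool's x, y, z in cm, then the turn, a rotation vector about the tool's x, y, z in degrees. A call has 1 to 8 rows; each row shifts and turns the commanded pose from where the row before left it, along the tool's axes as they then stand; what a row does not reach is not made up. A row lasts 1/10 s, in which the tool goes at most 50 mm and 8.59 degrees, less where a joint would pass 70% of its speed; a pose out of reach is approached as far as the arm can. A call with a gripper value outside its range is refused whole. "claw" is the closure in counts, from 0 (fully open) to 255 (shut), set as the call begins (left out, the last holds). The fingers move at their own pace and stop on an object; "force" is the grip in N (left out, the last holds). Time passes only in rows, so rows that do not move let the fingers close. It gives the time, the measured TCP pose, the force and the opening at its end, in the units of the state.
- read_state(): the state, without advancing time (a new reading comes with each control period).
- viewer.grab_frame(name): name is "side" or "top"; returns the picture (480x640x3 uint8, red, green, blue); there is no depth.
- viewer.camera_params(name): a dict with "K" (3x3 intrinsics, pixels), "view" (4x4, takes a point from world to camera coordinates). Camera axes: x right, y down, z forward; pixel columns grow to the right and rows downward; lengths in m; the calibration is good to about 2 mm. A picture is of the moment at which its call begins. camera_params takes no time and is no camera call.
- bot.sign_off(): hands the job in, once; it reports no verdict.
The state is a dict: "time_s": time; "q": joint angles; "joint_velocities": joint speeds; "effort": joint torques, N m; "tcp_pos": TCP position; "tool_rot": TCP orientation; "contact_force": force on the tool from outside, world axes, zero at the start; "moment": the same for the moment, N m; "width": finger opening in m.
Only numpy, scipy, OpenCV 4.12 (cv2) and the standard library are available. Lean on these libraries where they do the work, as an engineer would, in place of code of your own. Each camera call takes 0.05 s, during which the arm holds its last target. There are 200 camera calls.

## Working session

There is one attempt and no reset: what is moved stays moved. The work goes in short steps, Python scripts to look and compute and a tool call to move; the robot and the scene stay as the last step left them, time stands still between calls to the robot, and variables do not carry over. Pictures are saved under pics/ and viewed, about 8 in all and at most 12, crops included, and the job is handed in when it is done.

Besides the shell and the picture viewer there is one more tool, called by a JSON object that holds its "api" and its "payload", one argument or row to a line. servo_tool: Moves the arm, as the interface text tells. Its arguments: {"type":"object","properties":{"series":{"type":"array"},"claw":{"type":"number"},"force":{"type":"number"}},"required":["series"]}

```bash
mkdir -p pics
python3 - <<'E'
from station import read_state, viewer, bot
import cv2, numpy as np
s=read_state()
for k,v in s.items(): print(k,np.round(v,3))
for n in ("side","top"):
    cv2.imwrite(f"pics/{n}0.png",viewer.grab_frame(n)[:,:,::-1])
    p=viewer.camera_params(n); print(n,np.round(p["K"],1).tolist(),np.round(p["view"],3).tolist())
E
```

```text
time_s 0.0
q [-1.108  0.508 -0.237  1.501  0.126  1.149 -0.155]
joint_velocities [ 0.001 -0.    -0.001  0.001  0.     0.001  0.   ]
effort [-0.0000e+00 -6.2057e+01 -2.1870e+00 -2.4965e+01  1.3000e-02  1.2000e-02
 -0.0000e+00]
tcp_pos [0.218 0.585 0.404]
tool_rot [-0.     0.177  0.984 -0.001]
contact_force [-0.223 -0.438 -0.181]
moment [-0.02  -0.029 -0.039]
width 0.085
side [[453.1, 0.0, 317.3], [0.0, 453.1, 238.6], [0.0, 0.0, 1.0]] [[0.985, -0.175, -0.007, -0.545], [-0.141, -0.77, -0.623, 0.225], [0.103, 0.614, -0.782, 0.985], [0.0, 0.0, 0.0, 1.0]]
top [[443.5, 0.0, 318.3], [0.0, 443.5, 230.2], [0.0, 0.0, 1.0]] [[0.022, -0.999, 0.028, 0.069], [-0.997, -0.024, -0.075, 0.57], [0.076, -0.026, -0.997, 1.314], [0.0, 0.0, 0.0, 1.0]]
```

View pics/side0.png

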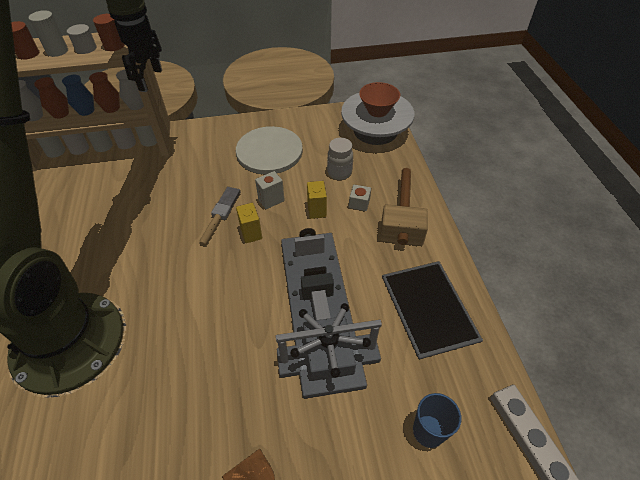

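View pics/top0.png

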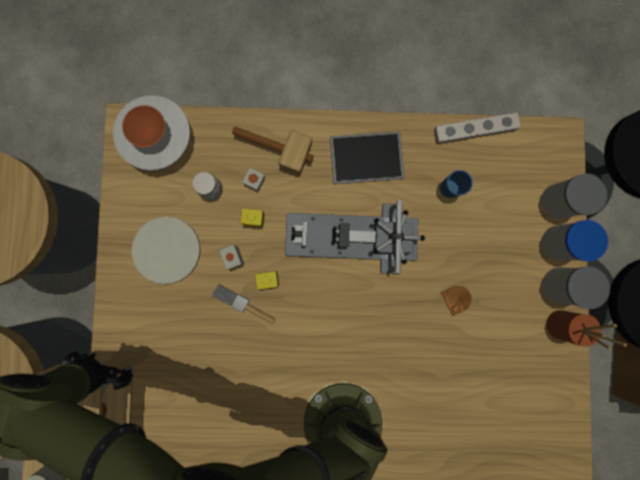

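Side: the scene shows a tall white block with red-brown spot at (270,190) [top (231,257)], a shorter white block at (360,197) [top (254,179)], and two yellow look-alikes at (249,222), (317,199) [top (266,280), (252,217)]. The tall white one matches the mould; the short one is the halfmould. Crop to check and measure.

Run:
```python
import cv2
t=cv2.imread("pics/top0.png"); s=cv2.imread("pics/side0.png")
cv2.imwrite("pics/tc.png",cv2.resize(t[190:290,210:434],None,fx=3.5,fy=3.5,interpolation=cv2.INTER_CUBIC))
cv2.imwrite("pics/sc.png",cv2.resize(s[165:405,230:390],None,fx=2.5,fy=2.5,interpolation=cv2.INTER_CUBIC))
```

```text
(no output)
```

View pics/tc.png

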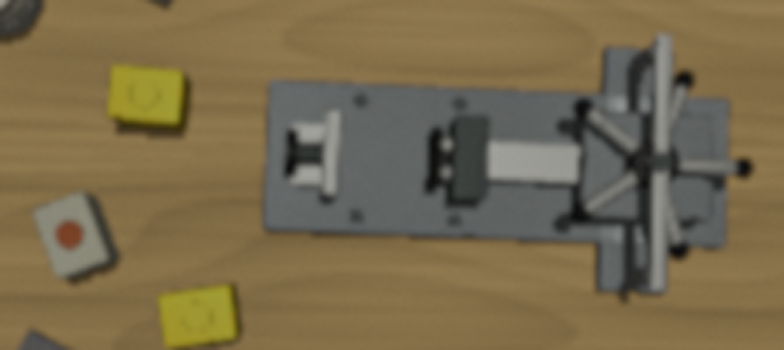

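View pics/sc.png

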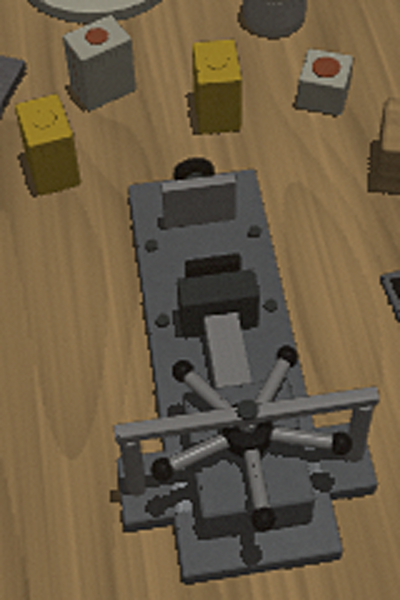

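Top crop: the mould's spot is at (69,235), clamp bed corners (268,83), (265,231), (728,100), (725,247), and balls (685,79), (743,167), (679,251), (582,107), (580,213). Side crop: the mould's spot is at (96,36), and the same items are visible.

```bash
cat > h.py <<'E'
from station import read_state, viewer, bot
import cv2, numpy as np
from scipy.optimize import least_squares
C={n:viewer.camera_params(n) for n in ("top","side")}
P={n:np.array(c["K"])@np.array(c["view"])[:3] for n,c in C.items()}
def proj(n,X): 
    h=P[n]@np.r_[X,1]; return h[:2]/h[2]
def T(p): return (np.array(p)+.5)/3.5-.5+[210,190]
def S(p): return (np.array(p)+.5)/2.5-.5+[230,165]
def tri(a,b): 
    h=cv2.triangulatePoints(P["top"],P["side"],np.array(a,float),np.array(b,float)).ravel(); return h[:3]/h[3]
def ray(n,px,z):
    M=P[n]; A=np.c_[M[:,0],M[:,1],-np.r_[px,1.]]; return np.linalg.solve(A,-(M[:,2]*z+M[:,3]))[:2]
def w(X,c): 
    R=np.array([[np.cos(c[2]),-np.sin(c[2])],[np.sin(c[2]),np.cos(c[2])]]); return np.r_[c[:2]+R@np.array(X[:2]),X[2]]
def loc(xy,c):
    R=np.array([[np.cos(c[2]),-np.sin(c[2])],[np.sin(c[2]),np.cos(c[2])]]); return R.T@(np.array(xy[:2])-c[:2])
E
python3 - <<'E'
from h import *
print("mould spot",tri(T((69,235)),S((96,36))))
for a in [(34,210),(85,194),(111,261),(61,279)]: print(" top corner z.08",ray("top",T(a),.08).round(4))
for a in [(66,38),(107,16),(132,33),(82,59)]: print(" side corner z.08",ray("side",S(a),.08).round(4))
print("halfmould z?",tri((253.5,178),S((326,67))))
bt=[((.065,.2,.02),(268,83)),((-.065,.2,.02),(265,231)),((.065,-.2,.02),(728,100)),((-.065,-.2,.02),(725,247))]
bs=[((-.065,.2,.02),(131,186)),((.065,.2,.02),(257,171)),((.065,-.2,.02),(341,549)),((-.065,-.2,.02),(183,574))]
for a,b in zip(bt,[bs[1],bs[0],bs[2],bs[3]]): print("bedcorner",tri(T(a[1]),S(b[1])).round(4))
balls_t=[(685,79),(743,167),(679,251),(582,107),(580,213)]
balls_s=[(287,355),(343,442),(263,517),(162,468),(182,370)]
ct=np.array([ray("top",T(b),.095) for b in balls_t]);cs=np.array([ray("side",S(b),.095) for b in balls_s])
f=lambda c:np.concatenate([proj("top",w(X,c))-T(p) for X,p in bt]+[.5*(proj("side",w(X,c))-S(p)) for X,p in bs])
r=least_squares(f,[.6,-.1,0]); c=r.x; print("clamp",c.round(4),r.fun.round(1))
for q in (ct,cs):
    L=np.array([loc(x,c) for x in q]); d=L-[0,-.12]
    print(L.round(4).tolist(), "r",np.hypot(*d.T).round(4),"cw",(np.degrees(-np.arctan2(d[:,1],d[:,0]))%72).round(1))
    print(" mean",L.mean(0))
print("bed",w((0,.1,.02),c),"wheel",w((0,-.12,.095),c))
for n,p in [("stop top",T((340,112))),("stop top",T((335,197)))]: print(n,loc(ray("top",p,.081),c))
print("side stop back/face top edge",loc(ray("side",S((163,186)),.081),c),loc(ray("side",S((235,176)),.081),c))
print("jaw pad topview",[loc(ray("top",T(p),.076),c).round(3).tolist() for p in [(487,118),(450,118),(432,130),(428,192)]])
E
```

```text
mould spot [0.48287618 0.3347825  0.08593925]
 top corner z.08 [0.5018 0.3649]
 top corner z.08 [0.5158 0.3241]
 top corner z.08 [0.4619 0.3011]
 top corner z.08 [0.4464 0.3409]
 side corner z.08 [0.4526 0.3438]
 side corner z.08 [0.4985 0.3691]
 side corner z.08 [0.5213 0.3386]
 side corner z.08 [0.466  0.3101]
halfmould z? [0.71626856 0.27817482 0.05380286]
bedcorner [0.6208 0.1804 0.0196]
bedcorner [0.4931 0.1794 0.0257]
bedcorner [ 0.6122 -0.2158  0.0277]
bedcorner [ 0.486  -0.2136  0.0288]
clamp [ 0.5525 -0.0169 -0.0144] [-0.4 -1.  -1.4 -0.1  0.1 -0.6  0.1  0.3 -1.2  0.2 -0.8 -0.2  0.4  1.1
 -0.4  1.5]
[[0.0704, -0.1454], [0.0002, -0.1945], [-0.0701, -0.1436], [0.0441, -0.0615], [-0.0424, -0.0622]] r [0.0749 0.0745 0.074  0.0733 0.0717] cw [19.8 17.9 17.4 19.  17.8]
 mean [ 0.00043624 -0.12142063]
[[0.0453, -0.0571], [0.0729, -0.1398], [0.0005, -0.1889], [-0.0685, -0.1381], [-0.0415, -0.0566]] r [0.0775 0.0755 0.0689 0.0708 0.0757] cw [17.7 15.2 17.6 21.2 20.8]
 mean [ 0.00174055 -0.11608407]
bed [0.55393072 0.08303972 0.02      ] wheel [ 0.55076663 -0.13693752  0.095     ]
stop top [0.03352786 0.13557257]
stop top [-0.03636802  0.13694683]
side stop back/face top edge [-0.03101174  0.14616916] [0.0371796  0.14680351]
jaw pad topview [[0.034, 0.014], [0.033, 0.045], [0.022, 0.059], [-0.029, 0.061]]
```

```bash
cat >> h.py <<'E'
from scipy.spatial.transform import Rotation as Ro
CL=np.array([.5525,-.0169,-.0144])
def pose():
    s=read_state(); q=s["tool_rot"]; R=Ro.from_quat([q[1],q[2],q[3],q[0]]); return np.array(s["tcp_pos"]),R,s
def plan(xyz,az,n):
    p,R,s=pose(); M=R.as_matrix()
    y=np.array([np.cos(az),np.sin(az),0]); z=np.array([0,0,-1.]); G=Ro.from_matrix(np.c_[np.cross(y,z),y,z])
    rv=(R.inv()*G).as_rotvec()
    rows=[]
    for i in range(n):
        Ri=R*Ro.from_rotvec(rv*i/n); d=Ri.inv().apply((np.array(xyz)-p)/n)*100
        rows.append(np.r_[d,np.degrees(rv)/n].round(2).tolist())
    print(rows)
E
python3 -c "
from h import *
plan((.483,.335,.30),np.radians(24.5),8)"
```

```text
[[-4.19, -1.78, 1.3, -0.01, 0.0, 5.63], [-4.35, -1.36, 1.3, -0.01, 0.0, 5.63], [-4.46, -0.92, 1.3, -0.01, 0.0, 5.63], [-4.53, -0.48, 1.3, -0.01, 0.0, 5.63], [-4.56, -0.03, 1.3, -0.01, 0.0, 5.63], [-4.54, 0.41, 1.3, -0.01, 0.0, 5.63], [-4.47, 0.86, 1.3, -0.01, 0.0, 5.63], [-4.37, 1.29, 1.3, -0.01, 0.0, 5.63]]
```

{"api": "servo_tool", "payload": {
  "series": [
    [[-4.19,-1.78,1.3,0,0,5.63],[-4.35,-1.36,1.3,0,0,5.63],[-4.46,-0.92,1.3,0,0,5.63],[-4.53,-0.48,1.3,0,0,5.63],[-4.56,-0.03,1.3,0,0,5.63],[-4.54,0.41,1.3,0,0,5.63],[-4.47,0.86,1.3,0,0,5.63],[-4.37,1.29,1.3,0,0,5.63]]
  ],
  "claw": 0,
  "force": 40
}}

```text
time_s: 0.9
tcp_pos: [0.4842, 0.3338, 0.3]
tool_rot: [-0.0, 0.542, 0.84, -0.0]
contact_force: [-0.2, 0.3, 0.0]
width: 0.0854
```

{"api": "servo_tool", "payload": {
  "series": [
    [[0,0,0,0,0,0],[0,0,0,0,0,0],[0,0,0,0,0,0]]
  ]
}}

```text
time_s: 1.2
tcp_pos: [0.4824, 0.3362, 0.3006]
tool_rot: [-0.001, 0.54, 0.842, 0.0]
contact_force: [-0.6, 0.7, -0.3]
width: 0.0857
```

Run:
```python
from h import *
p,R,s=pose(); print(p,R.as_matrix().round(3)[:,1],s["time_s"])
a=viewer.grab_frame("side")[130:250,200:340,::-1]; b=viewer.grab_frame("top")[200:320,170:310,::-1]
cv2.imwrite("pics/g.png",np.hstack([cv2.resize(x,None,fx=2.8,fy=2.8,interpolation=cv2.INTER_CUBIC) for x in (a,b)]))
for n in("side","top"):
  print(n,proj(n,p+[0,0,-.155]),proj(n,[.483,.335,.08]))
plan((.483,.335,.21),np.radians(24.5),6)
```

```text
[0.48241041 0.336166   0.30061733] [ 0.909  0.417 -0.001] 1.2
side [265.34070164 161.3885917 ] [268.06239137 180.73336657]
top [225.03046338 256.30989598] [229.65120336 256.49619474]
[[-0.03, 0.0, 1.52, 0.0, -0.01, 0.03], [-0.03, 0.0, 1.52, 0.0, -0.01, 0.03], [-0.03, 0.0, 1.52, 0.0, -0.01, 0.03], [-0.03, 0.0, 1.52, 0.0, -0.01, 0.03], [-0.03, 0.0, 1.52, 0.0, -0.01, 0.03], [-0.03, 0.0, 1.52, 0.0, -0.01, 0.03]]
```

View pics/g.png

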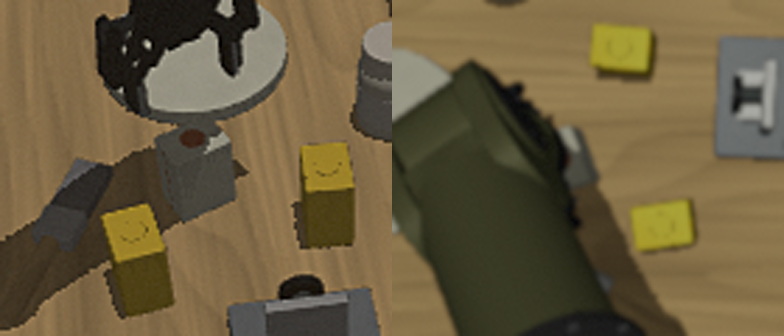

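The picture shows the gripper straddling the mould, with the spot at crop (192,138), which agrees with the projection. I'll descend and grip.

{"api": "servo_tool", "payload": {
  "series": [
    [[0,0,2.2,0,0,0],[0,0,2.2,0,0,0],[0,0,2.2,0,0,0],[0,0,1.6,0,0,0],[0,0,0.9,0,0,0],[0,0,0,0,0,0]]
  ]
}}

```text
time_s: 1.9
tcp_pos: [0.4823, 0.3358, 0.2088]
tool_rot: [-0.0, 0.54, 0.842, -0.001]
contact_force: [-0.8, 0.2, -0.9]
width: 0.0852
```

{"api": "servo_tool", "payload": {
  "series": [
    [[0,0,0,0,0,0],[0,0,0,0,0,0],[0,0,0,0,0,0],[0,0,0,0,0,0],[0,0,0,0,0,0],[0,0,0,0,0,0]]
  ],
  "claw": 255,
  "force": 40
}}

```text
time_s: 2.5
tcp_pos: [0.4834, 0.3356, 0.2109]
tool_rot: [0.0, 0.541, 0.841, 0.001]
contact_force: [-1.4, 0.4, 6.6]
width: 0.0597
```

{"api": "servo_tool", "payload": {
  "series": [
    [[0,0,0,0,0,0],[0,0,-1,0,0,0],[0,0,-1,0,0,0],[0,0,-2,0,0,0],[0,0,-2,0,0,0],[0,0,-2,0,0,0],[0,0,-2,0,0,0],[0,0,0,0,0,0]]
  ]
}}

```text
time_s: 3.3
tcp_pos: [0.4838, 0.3355, 0.3129]
tool_rot: [0.001, 0.541, 0.841, 0.002]
contact_force: [0.7, -0.8, -3.5]
width: 0.0598
```

Run:
```python
from h import *
print(read_state()["contact_force"])
t=w((0,.105,.33),CL); print(t); plan(t,CL[2],8)
```

```text
[ 0.65677234 -0.80510194 -3.46436753]
[0.55401195 0.08808911 0.33      ]
[[-3.18, -0.48, -0.22, 0.04, -0.02, 3.17], [-3.2, -0.31, -0.22, 0.04, -0.02, 3.17], [-3.21, -0.13, -0.22, 0.04, -0.02, 3.17], [-3.21, 0.05, -0.22, 0.04, -0.02, 3.17], [-3.21, 0.23, -0.22, 0.04, -0.02, 3.17], [-3.19, 0.4, -0.22, 0.04, -0.02, 3.17], [-3.16, 0.58, -0.21, 0.04, -0.02, 3.17], [-3.13, 0.75, -0.21, 0.04, -0.02, 3.17]]
```

{"api": "servo_tool", "payload": {
  "series": [
    [[-3.18,-0.48,-0.22,0,0,3.17],[-3.2,-0.31,-0.22,0,0,3.17],[-3.21,-0.13,-0.22,0,0,3.17],[-3.21,0.05,-0.22,0,0,3.17],[-3.21,0.23,-0.22,0,0,3.17],[-3.19,0.4,-0.22,0,0,3.17],[-3.16,0.58,-0.21,0,0,3.17],[-3.13,0.75,-0.21,0,0,3.17]]
  ]
}}

```text
time_s: 4.1
tcp_pos: [0.5533, 0.0865, 0.3264]
tool_rot: [-0.0, 0.713, 0.701, -0.001]
contact_force: [0.6, -0.2, -3.8]
width: 0.0598
```

{"api": "servo_tool", "payload": {
  "series": [
    [[0,0,0,0,0,0],[0,0,0,0,0,0],[0,0,0,0,0,0]]
  ]
}}

```text
time_s: 4.4
tcp_pos: [0.5531, 0.0888, 0.3265]
tool_rot: [-0.001, 0.712, 0.702, -0.0]
contact_force: [0.1, 1.0, -3.2]
width: 0.0599
```

Run:
```python
from h import *
p,R,s=pose(); print(p,loc(p,CL),R.as_matrix().round(3).tolist(),s["time_s"],s["contact_force"])
a=viewer.grab_frame("side")[120:300,220:400,::-1]; b=viewer.grab_frame("top")[170:300,250:430,::-1]
cv2.imwrite("pics/g2.png",cv2.resize(a,None,fx=3.2,fy=3.2,interpolation=cv2.INTER_CUBIC))
t=w((0,.105,.233),CL); plan(t,CL[2],5)
```

```text
[0.55305074 0.08881721 0.32648435] [-0.0009716   0.10571418] [[0.013, 1.0, -0.001], [1.0, -0.013, 0.001], [0.001, -0.001, -1.0]] 4.4 [ 0.11634773  1.03901373 -3.23394411]
[[-0.02, 0.02, 1.87, -0.01, -0.01, 0.02], [-0.02, 0.02, 1.87, -0.01, -0.01, 0.02], [-0.02, 0.02, 1.87, -0.01, -0.01, 0.02], [-0.02, 0.02, 1.87, -0.01, -0.01, 0.02], [-0.02, 0.02, 1.87, -0.01, -0.01, 0.02]]
```

View pics/g2.png

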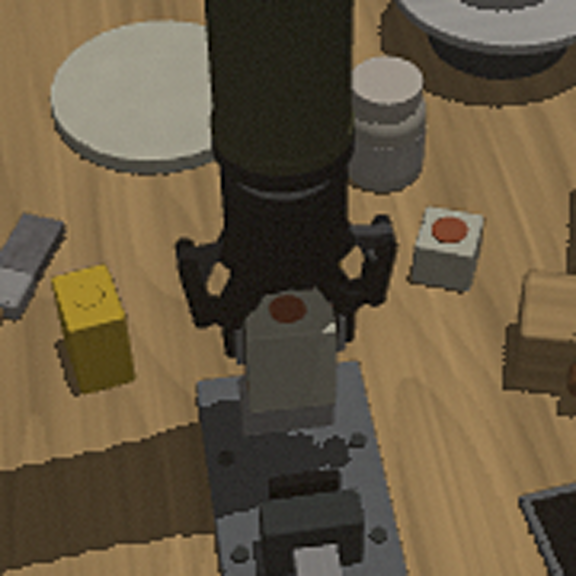

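The mould hangs squarely in the fingers above the bed, with its spot at crop (287,308). I'll check its offset in the grip.

Run:
```python
from h import *
px=(np.array((287,308))+.5)/3.2-.5+[220,120]
print(loc(ray("side",px,.1956),CL), loc(ray("side",px,.19),CL))
```

```text
[0.00019739 0.11137483] [0.00082067 0.11627382]
```

{"api": "servo_tool", "payload": {
  "series": [
    [[-0.05,0.05,2,0,0,0],[-0.05,0.05,2,0,0,0],[-0.05,0,2,0,0,0],[-0.05,0,1.6,0,0,0],[0,0,1,0,0,0],[0,0,0.4,0,0,0],[0,0,0.2,0,0,0],[0,0,0,0,0,0]]
  ]
}}

```text
time_s: 5.3
tcp_pos: [0.5546, 0.086, 0.2354]
tool_rot: [0.0, 0.712, 0.702, 0.0]
contact_force: [-0.5, -0.5, -2.6]
width: 0.0597
```

{"api": "servo_tool", "payload": {
  "series": [
    [[0,0,0.1,0,0,0],[0,0,0.1,0,0,0],[0,0,0.1,0,0,0],[0,0,0,0,0,0]]
  ]
}}

```text
time_s: 5.7
tcp_pos: [0.5544, 0.0858, 0.2321]
tool_rot: [0.0, 0.712, 0.702, 0.0]
contact_force: [-0.8, -0.4, -3.8]
width: 0.0598
```

{"api": "servo_tool", "payload": {
  "series": [
    [[0,0,0.1,0,0,0],[0,0,0,0,0,0]]
  ]
}}

```text
time_s: 5.9
tcp_pos: [0.5545, 0.0858, 0.231]
tool_rot: [0.0, 0.712, 0.702, -0.0]
contact_force: [0.0, -0.2, -3.4]
width: 0.0596
```

{"api": "servo_tool", "payload": {
  "series": [
    [[0,0,0.1,0,0,0],[0,0,0,0,0,0]]
  ]
}}

```text
time_s: 6.1
tcp_pos: [0.5544, 0.0858, 0.2309]
tool_rot: [0.0, 0.712, 0.702, 0.0]
contact_force: [-2.1, -0.5, 5.6]
width: 0.0601
```

It's on the bed, so I'll release and rise.

{"api": "servo_tool", "payload": {
  "series": [
    [[0,0,0,0,0,0],[0,0,0,0,0,0],[0,0,0,0,0,0],[0,0,-0.5,0,0,0],[0,0,-1.5,0,0,0],[0,0,-2.5,0,0,0],[0,0,-3,0,0,0],[0,0,-3.5,0,0,0]]
  ],
  "claw": 0
}}

```text
time_s: 6.9
tcp_pos: [0.5541, 0.0858, 0.3409]
tool_rot: [-0.0, 0.712, 0.702, -0.001]
contact_force: [1.7, 0.9, -1.3]
width: 0.0854
```

Run:
```python
from h import *
a=np.radians(153)
p=w((.058*np.cos(a),-.12+.058*np.sin(a),.345),CL); print(p,read_state()["tcp_pos"]); plan(p,CL[2],6)
```

```text
[ 0.4994782 -0.1098147  0.345    ] [0.55411362 0.08578029 0.34085784]
[[-3.27, -0.86, -0.07, -0.01, 0.0, -0.0], [-3.27, -0.86, -0.07, -0.01, 0.0, -0.0], [-3.27, -0.86, -0.07, -0.01, 0.0, -0.0], [-3.27, -0.86, -0.07, -0.01, 0.0, -0.0], [-3.27, -0.86, -0.07, -0.01, 0.0, -0.0], [-3.27, -0.86, -0.07, -0.01, 0.0, -0.0]]
```

{"api": "servo_tool", "payload": {
  "series": [
    [[-3.27,-0.86,-0.07,0,0,0],[-3.27,-0.86,-0.07,0,0,0],[-3.27,-0.86,-0.07,0,0,0],[-3.27,-0.86,-0.07,0,0,0],[-3.27,-0.86,-0.07,0,0,0],[-3.27,-0.86,-0.07,0,0,0],[0,0,0,0,0,0],[0,0,0,0,0,0]]
  ],
  "claw": 255
}}

```text
time_s: 7.7
tcp_pos: [0.4997, -0.1103, 0.3447]
tool_rot: [0.0, 0.713, 0.701, 0.0]
contact_force: [-0.1, 0.3, 0.6]
width: 0.0001
```

Run:
```python
from h import *
p,R,s=pose(); print(p,loc(p,CL),s["contact_force"],s["width"])
a=viewer.grab_frame("side")[215:405,240:400,::-1]; b=viewer.grab_frame("top")[180:300,270:434,::-1]
x=cv2.resize(a,None,fx=3,fy=3,interpolation=cv2.INTER_CUBIC)
cv2.imwrite("pics/g3.png",x)
for n,X in (("side",p+[0,0,-.173]),): print((proj(n,X)-[240,215])*3)
```

```text
[ 0.49974762 -0.11030152  0.34466523] [-0.05140197 -0.09415144] [-0.13367764  0.27883141  0.59496549] 0.00011253625134777679
[175.95753771 286.88010114]
```

View pics/g3.png

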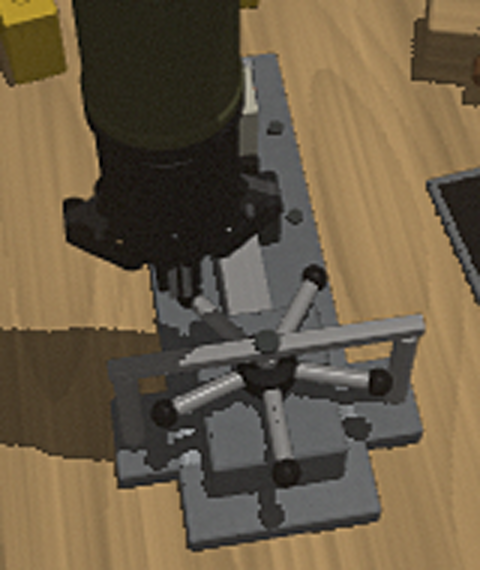

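The side crop shows the shut fingers at (180,295), behind the far-left spoke (ball near (190,300), hidden) and clear of the bridge. The mould edge is visible behind. I'll descend between the spokes.

{"api": "servo_tool", "payload": {
  "series": [
    [[0,-0.3,2,0,0,0],[0,0,2,0,0,0],[0,0,1.5,0,0,0],[0,0,1,0,0,0],[0,0,0.8,0,0,0],[0,0,0.8,0,0,0],[0,0,0.6,0,0,0],[0,0,0,0,0,0]]
  ]
}}

```text
time_s: 8.6
tcp_pos: [0.4969, -0.1094, 0.2567]
tool_rot: [-0.0, 0.712, 0.702, -0.0]
contact_force: [0.4, -0.4, -0.2]
width: -0.0001
```

```bash
cat >> h.py <<'E'
def arc(a1,step,r=.058):
    p=loc(pose()[0],CL)-[0,-.12]; a0=np.degrees(np.arctan2(p[1],p[0])); n=max(1,int(np.ceil(abs(a0-a1)/step)))
    A=np.radians(np.linspace(a0,a1,n+1)[1:]); Q=np.vstack([p,np.c_[r*np.cos(A),r*np.sin(A)]]); d=np.diff(Q,axis=0)*100
    print("now",(p*1e3).round(1),a0.round(1)); rows=[[round(y,2),round(x,2),0,0,0,0] for x,y in d]
    for i in range(0,n,8): print(rows[i:i+8])
E
python3 -c "
from h import *
arc(35,4)"
```

```text
now [-54.3  26.7] 153.8
[[np.float64(0.24), np.float64(0.41), 0, 0, 0, 0], [np.float64(0.34), np.float64(0.21), 0, 0, 0, 0], [np.float64(0.32), np.float64(0.24), 0, 0, 0, 0], [np.float64(0.31), np.float64(0.26), 0, 0, 0, 0], [np.float64(0.29), np.float64(0.28), 0, 0, 0, 0], [np.float64(0.27), np.float64(0.3), 0, 0, 0, 0], [np.float64(0.25), np.float64(0.32), 0, 0, 0, 0], [np.float64(0.22), np.float64(0.33), 0, 0, 0, 0]]
[[np.float64(0.2), np.float64(0.35), 0, 0, 0, 0], [np.float64(0.18), np.float64(0.36), 0, 0, 0, 0], [np.float64(0.15), np.float64(0.37), 0, 0, 0, 0], [np.float64(0.13), np.float64(0.38), 0, 0, 0, 0], [np.float64(0.1), np.float64(0.39), 0, 0, 0, 0], [np.float64(0.07), np.float64(0.39), 0, 0, 0, 0], [np.float64(0.04), np.float64(0.4), 0, 0, 0, 0], [np.float64(0.02), np.float64(0.4), 0, 0, 0, 0]]
[[np.float64(-0.01), np.float64(0.4), 0, 0, 0, 0], [np.float64(-0.04), np.float64(0.4), 0, 0, 0, 0], [np.float64(-0.07), np.float64(0.4), 0, 0, 0, 0], [np.float64(-0.09), np.float64(0.39), 0, 0, 0, 0], [np.float64(-0.12), np.float64(0.38), 0, 0, 0, 0], [np.float64(-0.15), np.float64(0.37), 0, 0, 0, 0], [np.float64(-0.17), np.float64(0.36), 0, 0, 0, 0], [np.float64(-0.2), np.float64(0.35), 0, 0, 0, 0]]
[[np.float64(-0.22), np.float64(0.34), 0, 0, 0, 0], [np.float64(-0.24), np.float64(0.32), 0, 0, 0, 0], [np.float64(-0.26), np.float64(0.3), 0, 0, 0, 0], [np.float64(-0.28), np.float64(0.28), 0, 0, 0, 0], [np.float64(-0.3), np.float64(0.26), 0, 0, 0, 0], [np.float64(-0.32), np.float64(0.24), 0, 0, 0, 0]]
```

{"api": "servo_tool", "payload": {
  "series": [
    [[0.24,0.41,0,0,0,0],[0.34,0.21,0,0,0,0],[0.32,0.24,0,0,0,0],[0.31,0.26,0,0,0,0],[0.29,0.28,0,0,0,0],[0.27,0.3,0,0,0,0],[0.25,0.32,0,0,0,0],[0.22,0.33,0,0,0,0]]
  ]
}}

```text
time_s: 9.4
tcp_pos: [0.5194, -0.0897, 0.2576]
tool_rot: [-0.0, 0.713, 0.701, -0.002]
contact_force: [-6.9, -8.1, 5.6]
width: 0.0
```

{"api": "servo_tool", "payload": {
  "series": [
    [[0.2,0.35,0,0,0,0],[0.18,0.36,0,0,0,0],[0.15,0.37,0,0,0,0],[0.13,0.38,0,0,0,0],[0.1,0.39,0,0,0,0],[0.07,0.39,0,0,0,0],[0.04,0.4,0,0,0,0],[0.02,0.4,0,0,0,0]]
  ]
}}

```text
time_s: 10.2
tcp_pos: [0.5485, -0.0797, 0.2566]
tool_rot: [-0.003, 0.713, 0.701, -0.003]
contact_force: [-10.9, -0.5, 1.2]
width: 0.0002
```

```bash
python3 -c "
from h import *
print(read_state()['contact_force'],read_state()['moment'])
arc(35,4)"|sed 's/np.float64(\([-0-9.]*\))/\1/g'; sed -i 's/\[round(y,2),round(x,2)/[round(float(y),2),round(float(x),2)/' h.py
```

```text
[-10.88853381  -0.47521949   1.16380299] [-0.14841921  2.10686314 -0.0939003 ]
now [-3.1 57.1] 93.1
[[0.09, 0.39, 0, 0, 0, 0], [-0.02, 0.39, 0, 0, 0, 0], [-0.04, 0.39, 0, 0, 0, 0], [-0.07, 0.39, 0, 0, 0, 0], [-0.1, 0.38, 0, 0, 0, 0], [-0.12, 0.37, 0, 0, 0, 0], [-0.15, 0.36, 0, 0, 0, 0], [-0.17, 0.35, 0, 0, 0, 0]]
[[-0.19, 0.34, 0, 0, 0, 0], [-0.22, 0.33, 0, 0, 0, 0], [-0.24, 0.31, 0, 0, 0, 0], [-0.26, 0.29, 0, 0, 0, 0], [-0.28, 0.28, 0, 0, 0, 0], [-0.3, 0.26, 0, 0, 0, 0], [-0.31, 0.24, 0, 0, 0, 0]]
```

{"api": "servo_tool", "payload": {
  "series": [
    [[0.04,0.39,0,0,0,0],[-0.02,0.39,0,0,0,0],[-0.04,0.39,0,0,0,0],[-0.07,0.39,0,0,0,0],[-0.1,0.38,0,0,0,0],[-0.12,0.37,0,0,0,0],[-0.15,0.36,0,0,0,0],[-0.17,0.35,0,0,0,0]]
  ]
}}

```text
time_s: 11.0
tcp_pos: [0.5789, -0.0846, 0.256]
tool_rot: [-0.004, 0.712, 0.702, -0.002]
contact_force: [-9.7, 2.2, -0.1]
width: 0.0001
```

{"api": "servo_tool", "payload": {
  "series": [
    [[-0.19,0.34,0,0,0,0],[-0.22,0.33,0,0,0,0],[-0.24,0.31,0,0,0,0],[-0.26,0.29,0,0,0,0],[-0.28,0.28,0,0,0,0],[-0.3,0.26,0,0,0,0],[0,0,0,0,0,0]]
  ]
}}

```text
time_s: 11.7
tcp_pos: [0.5975, -0.099, 0.2559]
tool_rot: [-0.004, 0.712, 0.702, -0.001]
contact_force: [-5.9, 4.8, -2.5]
width: -0.0001
```

Run:
```python
from h import *
p=loc(pose()[0],CL)-[0,-.12]; s=read_state(); print((p*1e3).round(1),np.degrees(np.arctan2(p[1],p[0])),s["contact_force"])
# implied spoke angle
from scipy.optimize import brentq
g=lambda t:(p[1]*np.cos(t)-p[0]*np.sin(t))-(.006+.0145*np.sin(t)+.011*np.cos(t))
a=viewer.grab_frame("side")
t=brentq(g,-.2,1.2); print(np.degrees(t))
# predicted next approach
```

```text
[46.2 38.5] 39.85875526846631 [-5.86755407  4.75036363 -2.48558672]
19.251033333482862
```

{"api": "servo_tool", "payload": {
  "series": [
    [[0.2,-0.2,0,0,0,0],[0,0,-2,0,0,0],[0,0,-2.2,0,0,0],[0.35,-2.4,0,0,0,0],[0.35,-2.5,0,0,0,0],[0.35,-2.4,0,0,0,0],[0,0,0,0,0,0],[0,0,0,0,0,0]]
  ]
}}

```text
time_s: 12.55
tcp_pos: [0.5249, -0.0872, 0.3001]
tool_rot: [0.001, 0.712, 0.702, 0.001]
contact_force: [1.0, 0.7, 0.7]
width: 0.0001
```

Run:
```python
from h import *
p=loc(pose()[0],CL)-[0,-.12]; s=read_state(); print((p*1e3).round(1),s["tcp_pos"],s["contact_force"])
a=viewer.grab_frame("side")[200:405,240:400,::-1]; b=viewer.grab_frame("top")[190:290,260:434,::-1]
x=cv2.resize(a,None,fx=2.8,fy=2.8,interpolation=cv2.INTER_CUBIC); y=cv2.resize(b,(340,195))
y=cv2.copyMakeBorder(y,0,x.shape[0]-195,0,0,cv2.BORDER_CONSTANT)
cv2.imwrite("pics/g4.png",np.hstack([x,y]))
```

```text
[-26.6  49.3] [ 0.52489024 -0.0871939   0.30010519] [0.98276632 0.65477046 0.72858137]
```

View pics/g4.png

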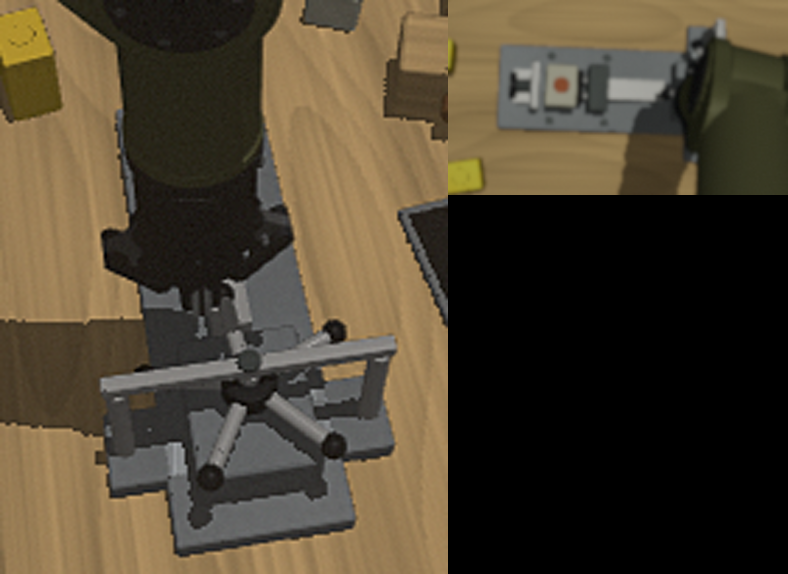

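Side: the balls are at (334,331), (335,445), (211,476), and the fingers at (200,300) sit left of the spoke that now points at +y. Top: the mould stands between jaw and stop with small gaps. I'll work out the wheel angle and remaining gaps.

Run:
```python
from h import *
for b in [(334,331),(335,445),(211,476)]:
    px=(np.array(b)+.5)/2.8-.5+[240,200]; L=loc(ray("side",px,.095),CL)-[0.0017,-.116]; print(np.hypot(*L),np.degrees(np.arctan2(L[1],L[0]))%360)
f=viewer.grab_frame("top")[212:252,275:350,::-1]
cv2.imwrite("pics/g5.png",cv2.resize(f,None,fx=10,fy=10,interpolation=cv2.INTER_CUBIC))
```

```text
0.07309387101662033 23.296229846982857
0.07417213456283805 311.3922003422203
0.07342265728734246 239.72846870871604
```

View pics/g5.png

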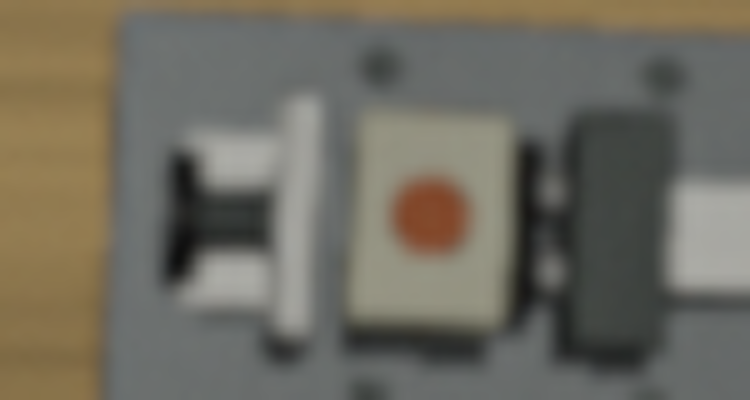

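The top close-up shows the stop face edge at columns 322..310, the mould top at 358..516 (top edge) and 345..502 (bottom edge), and the pad under the mould's right side.

Run:
```python
from h import *
Q=lambda p:(np.array(p)+.5)/10-.5+[275,212]
for n,p,z in [("stop",(322,105),.081),("stop",(312,335),.081),("far",(358,112),.1),("far",(346,325),.1),("near",(517,118),.1),("near",(504,328),.1),("spot",(431,215),.1),("jawfront",(572,112),.076),("padface",(541,150),.076)]:
    print(n,(loc(ray("top",Q(p),z),CL)*1e3).round(1))
```

```text
stop [ 32.3 135.6]
stop [-33.8 135.9]
far [ 29.  125.3]
far [-31.4 126.4]
near [29.  80.2]
near [-30.6  81.8]
spot [  0.6 103.5]
jawfront [33.6 63.4]
padface [22.3 71.9]
```

{"api": "servo_tool", "payload": {
  "series": [
    [[0,-0.6,0,0,0,0],[0,0,1.5,0,0,0],[0,0,1,0,0,0],[0,0,0.8,0,0,0],[0,0,0.7,0,0,0],[0,0,0.4,0,0,0],[0,0,0,0,0,0]]
  ]
}}

```text
time_s: 13.4
tcp_pos: [0.5184, -0.0873, 0.2547]
tool_rot: [-0.0, 0.712, 0.702, -0.0]
contact_force: [-0.4, 0.5, -0.6]
width: -0.0
```

```bash
cat >> h.py <<'E'
from scipy.optimize import brentq
def tq():
    p0,R,s=pose(); p=loc(p0,CL)-[0,-.12]; F=loc(np.array(s["contact_force"])[:2]+CL[:2],CL)
    g=lambda t:(p[1]*np.cos(t)-p[0]*np.sin(t))-(.006+.0145*np.sin(t)+.011*abs(np.cos(t)))
    t=brentq(g,0,2.4); c=p+[.0145,-.011*np.sign(np.cos(t))]
    print("t",s["time_s"],"p",(p*1e3).round(1),"F",F.round(1),"spoke",np.degrees(t).round(1),"w~",(2.10+np.radians(95.4)-t).round(3),"torque",(c[1]*F[0]-c[0]*F[1]).round(3)*-1)
E
python3 -c "
from h import *
arc(91,3)"
```

```text
now [-33.1  49.1] 123.9
[[0.06, 0.32, 0, 0, 0, 0], [0.15, 0.26, 0, 0, 0, 0], [0.13, 0.27, 0, 0, 0, 0], [0.12, 0.28, 0, 0, 0, 0], [0.11, 0.28, 0, 0, 0, 0], [0.09, 0.29, 0, 0, 0, 0], [0.08, 0.29, 0, 0, 0, 0], [0.06, 0.3, 0, 0, 0, 0]]
[[0.04, 0.3, 0, 0, 0, 0], [0.03, 0.3, 0, 0, 0, 0], [0.01, 0.3, 0, 0, 0, 0]]
```

{"api": "servo_tool", "payload": {
  "series": [
    [[0.06,0.32,0,0,0,0],[0.15,0.26,0,0,0,0],[0.13,0.27,0,0,0,0],[0.12,0.28,0,0,0,0],[0.11,0.28,0,0,0,0],[0.09,0.29,0,0,0,0],[0.08,0.29,0,0,0,0],[0.06,0.3,0,0,0,0]]
  ]
}}

```text
time_s: 14.2
tcp_pos: [0.5388, -0.0809, 0.2547]
tool_rot: [-0.002, 0.713, 0.701, -0.003]
contact_force: [-11.0, -4.9, 3.6]
width: -0.0002
```

```bash
python3 -c "
from h import *
tq()"
```

```text
t 14.2 p [-12.8  55.8] F [-10.9  -5.1] spoke 80.1 w~ 2.367 torque 0.479
```

{"api": "servo_tool", "payload": {
  "series": [
    [[0.03,0.15,0,0,0,0],[0.02,0.15,0,0,0,0],[0.02,0.15,0,0,0,0],[0.01,0.15,0,0,0,0]]
  ]
}}

```text
time_s: 14.6
tcp_pos: [0.5445, -0.0802, 0.2544]
tool_rot: [-0.003, 0.713, 0.701, -0.003]
contact_force: [-11.0, -3.9, 3.0]
width: 0.0
```

```bash
python3 -c "
from h import *
tq();arc(65,1.5)"
```

```text
t 14.6 p [-7.1 56.6] F [-10.9  -4. ] spoke 73.3 w~ 2.485 torque 0.468
now [-7.1 56.6] 97.2
[[0.11, 0.13, 0, 0, 0, 0], [0.01, 0.15, 0, 0, 0, 0], [0.01, 0.15, 0, 0, 0, 0], [0.01, 0.15, 0, 0, 0, 0], [0.0, 0.15, 0, 0, 0, 0], [-0.0, 0.15, 0, 0, 0, 0], [-0.01, 0.15, 0, 0, 0, 0], [-0.01, 0.15, 0, 0, 0, 0]]
[[-0.01, 0.15, 0, 0, 0, 0], [-0.02, 0.15, 0, 0, 0, 0], [-0.02, 0.15, 0, 0, 0, 0], [-0.02, 0.15, 0, 0, 0, 0], [-0.03, 0.15, 0, 0, 0, 0], [-0.03, 0.14, 0, 0, 0, 0], [-0.04, 0.14, 0, 0, 0, 0], [-0.04, 0.14, 0, 0, 0, 0]]
[[-0.04, 0.14, 0, 0, 0, 0], [-0.05, 0.14, 0, 0, 0, 0], [-0.05, 0.14, 0, 0, 0, 0], [-0.05, 0.14, 0, 0, 0, 0], [-0.06, 0.14, 0, 0, 0, 0], [-0.06, 0.13, 0, 0, 0, 0]]
```

{"api": "servo_tool", "payload": {
  "series": [
    [[0.02,0.15,0,0,0,0],[0.01,0.15,0,0,0,0],[0.01,0.15,0,0,0,0],[0.01,0.15,0,0,0,0],[0,0.15,0,0,0,0],[0,0.15,0,0,0,0]]
  ]
}}

```text
time_s: 15.2
tcp_pos: [0.5533, -0.0793, 0.254]
tool_rot: [-0.003, 0.713, 0.701, -0.004]
contact_force: [-10.6, -2.7, 0.2]
width: -0.0002
```

```bash
python3 -c "
from h import *
tq()"
```

```text
t 15.2 p [ 1.7 57.6] F [-10.5  -2.9] spoke 63.9 w~ 2.65 torque 0.444
```

{"api": "servo_tool", "payload": {
  "series": [
    [[-0.01,0.12,0,0,0,0],[-0.01,0.12,0,0,0,0],[-0.01,0.12,0,0,0,0]]
  ]
}}

```text
time_s: 15.5
tcp_pos: [0.5568, -0.0795, 0.2539]
tool_rot: [-0.004, 0.713, 0.701, -0.004]
contact_force: [-11.3, -1.4, -0.8]
width: -0.0005
```

```bash
python3 -c "
from h import *
tq()"
```

```text
t 15.5 p [ 5.2 57.5] F [-11.2  -1.6] spoke 60.2 w~ 2.714 torque 0.492
```

{"api": "servo_tool", "payload": {
  "series": [
    [[-0.02,0.1,0,0,0,0],[-0.02,0.1,0,0,0,0],[-0.02,0.1,0,0,0,0]]
  ]
}}

```text
time_s: 15.8
tcp_pos: [0.5598, -0.0799, 0.2538]
tool_rot: [-0.004, 0.713, 0.701, -0.004]
contact_force: [-10.8, -1.3, -0.0]
width: -0.0001
```

```bash
python3 -c "
from h import *
tq()"
```

```text
t 15.8 p [ 8.2 57.1] F [-10.8  -1.4] spoke 57.1 w~ 2.769 torque 0.464
```

{"api": "servo_tool", "payload": {
  "series": [
    [[-0.02,0.1,0,0,0,0],[-0.02,0.1,0,0,0,0],[-0.03,0.1,0,0,0,0]]
  ]
}}

```text
time_s: 16.1
tcp_pos: [0.5628, -0.0805, 0.2538]
tool_rot: [-0.004, 0.713, 0.702, -0.003]
contact_force: [-11.1, -0.5, -0.1]
width: 0.0005
```

```bash
python3 -c "
from h import *
tq()"
```

```text
t 16.1 p [11.2 56.6] F [-11.1  -0.7] spoke 54.0 w~ 2.823 torque 0.489
```

{"api": "servo_tool", "payload": {
  "series": [
    [[-0.03,0.1,0,0,0,0],[-0.03,0.1,0,0,0,0]]
  ]
}}

```text
time_s: 16.3
tcp_pos: [0.5648, -0.0809, 0.2538]
tool_rot: [-0.004, 0.713, 0.702, -0.003]
contact_force: [-10.9, -0.2, -0.1]
width: 0.0004
```

```bash
python3 -c "
from h import *
tq()"
```

```text
t 16.3 p [13.2 56.2] F [-10.9  -0.3] spoke 51.9 w~ 2.859 torque 0.482
```

{"api": "servo_tool", "payload": {
  "series": [
    [[-0.03,0.1,0,0,0,0],[-0.03,0.1,0,0,0,0]]
  ]
}}

```text
time_s: 16.5
tcp_pos: [0.5668, -0.0814, 0.2537]
tool_rot: [-0.004, 0.713, 0.702, -0.003]
contact_force: [-11.6, -1.1, -1.6]
width: -0.0002
```

```bash
python3 -c "
from h import *
tq()"
```

```text
t 16.5 p [15.3 55.7] F [-11.6  -1.3] spoke 49.9 w~ 2.894 torque 0.481
```

{"api": "servo_tool", "payload": {
  "series": [
    [[-0.03,0.1,0,0,0,0],[-0.04,0.1,0,0,0,0]]
  ]
}}

```text
time_s: 16.7
tcp_pos: [0.5688, -0.082, 0.2537]
tool_rot: [-0.004, 0.712, 0.702, -0.003]
contact_force: [-10.2, 0.1, -1.2]
width: -0.0001
```

```bash
python3 -c "
from h import *
tq()"
```

```text
t 16.7 p [17.2 55.1] F [-10.2  -0.1] spoke 47.9 w~ 2.928 torque 0.449
```

{"api": "servo_tool", "payload": {
  "series": [
    [[-0.04,0.1,0,0,0,0],[-0.04,0.1,0,0,0,0]]
  ]
}}

```text
time_s: 16.9
tcp_pos: [0.5708, -0.0827, 0.2537]
tool_rot: [-0.004, 0.712, 0.702, -0.003]
contact_force: [-11.1, -0.1, -0.5]
width: -0.0002
```

```bash
python3 -c "
from h import *
tq()"
```

```text
t 16.9 p [19.3 54.4] F [-11.1  -0.3] spoke 45.9 w~ 2.965 torque 0.471
```

{"api": "servo_tool", "payload": {
  "series": [
    [[-0.04,0.1,0,0,0,0],[-0.04,0.1,0,0,0,0]]
  ]
}}

```text
time_s: 17.1
tcp_pos: [0.5728, -0.0835, 0.2536]
tool_rot: [-0.004, 0.712, 0.702, -0.003]
contact_force: [-11.3, 0.7, -0.2]
width: 0.0002
```

```bash
python3 -c "
from h import *
tq()"
```

```text
t 17.1 p [21.3 53.7] F [-11.3   0.5] spoke 43.9 w~ 3.0 torque 0.503
```

{"api": "servo_tool", "payload": {
  "series": [
    [[-0.05,0.1,0,0,0,0],[-0.05,0.1,0,0,0,0]]
  ]
}}

```text
time_s: 17.3
tcp_pos: [0.5748, -0.0844, 0.2536]
tool_rot: [-0.004, 0.712, 0.702, -0.003]
contact_force: [-11.3, 1.1, -0.9]
width: -0.0001
```

Run:
```python
from h import *
tq()
f=viewer.grab_frame("top")[212:252,275:350,::-1]; g=viewer.grab_frame("side")[300:390,275:385,::-1]
cv2.imwrite("pics/g6.png",np.vstack([cv2.resize(f,(600,320),interpolation=cv2.INTER_CUBIC),cv2.copyMakeBorder(cv2.resize(g,(330,270),interpolation=cv2.INTER_CUBIC),0,0,0,270,cv2.BORDER_CONSTANT)]))
```

```text
t 17.3 p [23.3 52.8] F [-11.3   0.9] spoke 41.8 w~ 3.036 torque 0.508
```

View pics/g6.png

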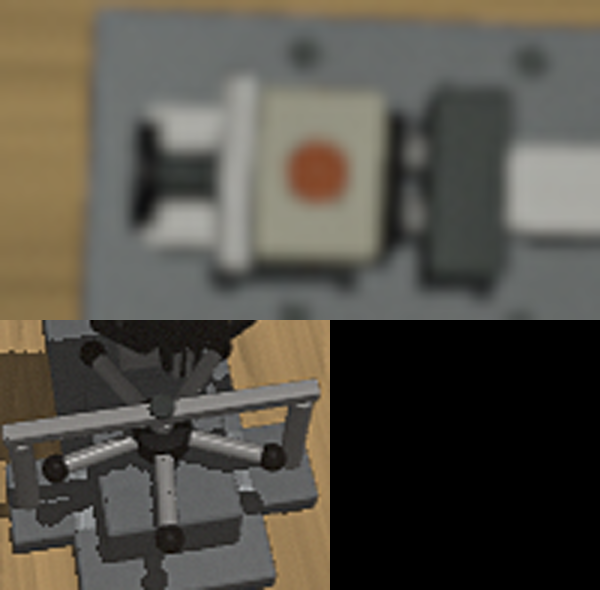

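Top: the mould is now at the stop, with the spot at (318,172). Side: the balls are at (272,137), (171,217), (56,149), (93,33) within the lower crop. I'll check the wheel angle and gap.

Run:
```python
from h import *
for b in [(272,137),(171,217),(56,149),(93,33)]:
    px=(np.array(b)+.5)/3-.5+[275,300]; L=loc(ray("side",px,.095),CL)-[0.0017,-.116]; print(np.hypot(*L).round(4),(np.degrees(np.arctan2(L[1],L[0]))%72).round(1))
Q=lambda p:(np.array(p)+.5)/8-.5+[275,212]
for n,p,z in [("stop",(257,80),.081),("far",(266,90),.1),("far",(258,258),.1),("near",(388,92),.1),("near",(384,260),.1),("spot",(318,172),.1),("jawfront",(433,90),.076)]:
    print(n,(loc(ray("top",Q(p),z),CL)*1e3).round(1))
```

```text
0.0733 46.9
0.0732 48.3
0.0736 49.0
0.0725 47.9
stop [ 33.7 135.8]
far [ 28.5 132.5]
far [-31. 133.]
near [29.5 89.3]
near [-30.   88.5]
spot [  0.2 113. ]
jawfront [33.1 72.2]
```

{"api": "servo_tool", "payload": {
  "series": [
    [[-0.05,0.1,0,0,0,0],[-0.05,0.1,0,0,0,0]]
  ]
}}

```text
time_s: 17.6
tcp_pos: [0.577, -0.0852, 0.2536]
tool_rot: [-0.004, 0.712, 0.702, -0.003]
contact_force: [-9.6, 2.6, -2.2]
width: 0.0001
```

```bash
python3 -c "
from h import *
tq()"
```

```text
t 17.6 p [25.4 52.1] F [-9.7  2.4] spoke 39.8 w~ 3.07 torque 0.495
```

{"api": "servo_tool", "payload": {
  "series": [
    [[-0.05,0.1,0,0,0,0],[-0.05,0.1,0,0,0,0]]
  ]
}}

```text
time_s: 17.8
tcp_pos: [0.579, -0.0859, 0.2536]
tool_rot: [-0.004, 0.712, 0.702, -0.003]
contact_force: [-11.4, 3.1, -0.0]
width: 0.0
```

```bash
python3 -c "
from h import *
tq()"
```

```text
t 17.8 p [27.5 51.4] F [-11.5   2.9] spoke 38.0 w~ 3.102 torque 0.586
```

{"api": "servo_tool", "payload": {
  "series": [
    [[-0.05,0.1,0,0,0,0],[-0.05,0.09,0,0,0,0]]
  ]
}}

```text
time_s: 18.0
tcp_pos: [0.5805, -0.087, 0.2536]
tool_rot: [-0.005, 0.712, 0.702, -0.003]
contact_force: [-12.3, 2.9, 0.4]
width: -0.0001
```

```bash
python3 -c "
from h import *
tq()"
```

```text
t 18.0 p [29.  50.3] F [-12.3   2.7] spoke 36.2 w~ 3.134 torque 0.6
```

{"api": "servo_tool", "payload": {
  "series": [
    [[-0.05,0.09,0,0,0,0]]
  ]
}}

```text
time_s: 18.1
tcp_pos: [0.5812, -0.0876, 0.2536]
tool_rot: [-0.005, 0.712, 0.702, -0.003]
contact_force: [-12.9, 1.3, 1.0]
width: -0.0006
```

```bash
python3 -c "
from h import *
tq()"
```

```text
t 18.1 p [29.8 49.7] F [-12.9   1.1] spoke 35.3 w~ 3.149 torque 0.551
```

{"api": "servo_tool", "payload": {
  "series": [
    [[-0.05,0.08,0,0,0,0],[-0.06,0.08,0,0,0,0]]
  ]
}}

```text
time_s: 18.3
tcp_pos: [0.5828, -0.0884, 0.2535]
tool_rot: [-0.005, 0.712, 0.702, -0.003]
contact_force: [-12.4, 2.4, 0.6]
width: -0.0003
```

```bash
python3 -c "
from h import *
tq()"
```

```text
t 18.3 p [31.3 48.9] F [-12.4   2.2] spoke 33.8 w~ 3.175 torque 0.571
```

{"api": "servo_tool", "payload": {
  "series": [
    [[-0.06,0.08,0,0,0,0]]
  ]
}}

```text
time_s: 18.4
tcp_pos: [0.5835, -0.089, 0.2535]
tool_rot: [-0.005, 0.712, 0.702, -0.003]
contact_force: [-12.4, 3.6, 1.6]
width: -0.0003
```

```bash
python3 -c "
from h import *
tq()"
```

```text
t 18.4 p [32.1 48.3] F [-12.4   3.4] spoke 33.0 w~ 3.19 torque 0.624
```

{"api": "servo_tool", "payload": {
  "series": [
    [[-0.06,0.08,0,0,0,0]]
  ]
}}

```text
time_s: 18.5
tcp_pos: [0.5842, -0.0897, 0.2534]
tool_rot: [-0.005, 0.712, 0.702, -0.003]
contact_force: [-13.9, 3.7, 1.3]
width: -0.0005
```

```bash
python3 -c "
from h import *
tq()"
```

```text
t 18.5 p [32.7 47.7] F [-13.9   3.5] spoke 32.1 w~ 3.205 torque 0.675
```

{"api": "servo_tool", "payload": {
  "series": [
    [[-0.06,0.08,0,0,0,0]]
  ]
}}

```text
time_s: 18.6
tcp_pos: [0.5851, -0.0899, 0.2534]
tool_rot: [-0.005, 0.712, 0.702, -0.003]
contact_force: [-13.2, 4.3, 0.1]
width: -0.0002
```

```bash
python3 -c "
from h import *
tq()"
```

```text
t 18.6 p [33.6 47.4] F [-13.3   4.1] spoke 31.4 w~ 3.217 torque 0.681
```

Firm (about 18 N by torque and by travel). I'll back off and rise.

{"api": "servo_tool", "payload": {
  "series": [
    [[0.4,-0.3,0,0,0,0],[0.4,-0.3,0,0,0,0],[0,0,-1,0,0,0],[0,0,-3,0,0,0],[0,0,-4,0,0,0],[0,0,-4,0,0,0],[0,-4,-2,0,0,0],[0,-4,0,0,0,0]]
  ]
}}

```text
time_s: 19.4
tcp_pos: [0.5034, -0.0826, 0.3993]
tool_rot: [0.003, 0.712, 0.702, 0.003]
contact_force: [0.1, -0.5, 0.6]
width: -0.0002
```

{"api": "servo_tool", "payload": {
  "series": [
    [[0,-4,0,0,0,0],[0,-3,0,0,0,0],[0,-2,0,0,0,0],[0,0,0,0,0,0],[0,0,0,0,0,0]]
  ]
}}

```text
time_s: 19.9
tcp_pos: [0.4135, -0.0811, 0.3965]
tool_rot: [0.001, 0.712, 0.702, 0.001]
contact_force: [0.2, 0.5, -0.0]
width: 0.0003
```

Run:
```python
from h import *
f=viewer.grab_frame("top")[205:265,275:431,::-1]; g=viewer.grab_frame("side")[150:400,220:390,::-1]
cv2.imwrite("pics/g7.png",np.vstack([cv2.resize(f,(624,240),interpolation=cv2.INTER_CUBIC),cv2.copyMakeBorder(cv2.resize(g,(238,350),interpolation=cv2.INTER_CUBIC),0,0,0,386,cv2.BORDER_CONSTANT)]))
```

```text
(no output)
```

View pics/g7.png

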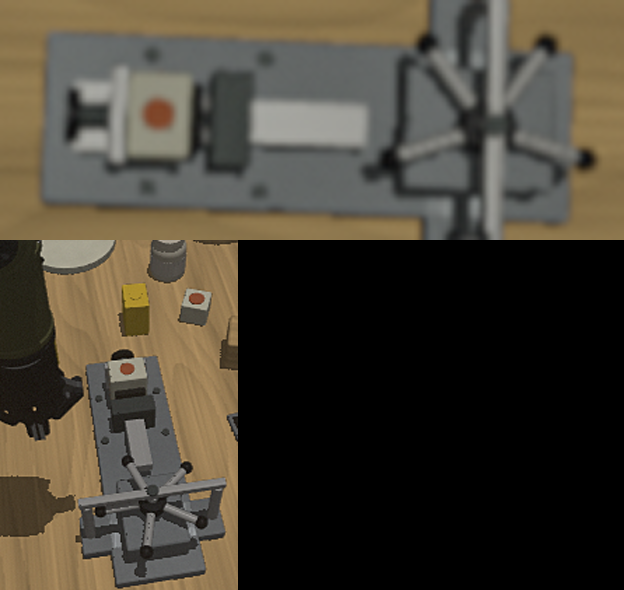

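The mould is upright against the stop, the pad is pressed on it, and the arm is clear. The top balls are at (428,43), (546,44), (586,158), (390,158), so I'll do a last angle check.

Run:
```python
from h import *
for b in [(428,43),(546,44),(586,158),(390,158)]:
    px=(np.array(b)+.5)/4-.5+[275,205]; L=loc(ray("top",px,.095),CL)-[.0004,-.1214]; print(np.hypot(*L).round(4),((-np.degrees(np.arctan2(L[1],L[0])))%72).round(1))
```

```text
0.0729 35.0
0.0733 33.9
0.0739 33.4
0.0733 34.0
```

```bash
python3 -c "
from station import bot
print(bot.sign_off())"
```

```text
the job is handed in; nothing more can be done
None
```

The mould is standing upright on the clamp bed and clamped against the stop at about 18 N. The job was handed in at about 20 s of the 72 s, with the arm well clear.

- **Placing:** I picked the tall white block, not the yellow look-alikes or the half-mould. I set it on the bed within about 1° of square and let go.
- **Turning the wheel:** I pushed two spokes clockwise from the high-y side of the bridge, from about 0.31 rad to about 3.11 rad.
- **Clamping force:** Near the end the wheel torque rose from about 0.47 to 0.68 N m. That ratio gives about 18 N, inside the 10 to 32 N range. The travel after the torque began to rise gives 16 to 19 N.
- **Last pictures:** They show the mould upright and flush at the stop, the pad against it, and no bystander moved in the areas shown.
- **One disagreement:** The camera-measured stop and wheel angle alone would put the pad 3.6 mm compressed, or about 29 N. That is still in range, and 1 mm of error in the stop position shifts it by 8 N, so I trusted the force reading. I did not measure the clamping force directly.

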